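# Send the power module down the sloping rail

## Robot

A 7-joint arm with a two-finger parallel gripper is mounted at the origin on the work surface. World frame = base frame: x ahead of the robot, y to its left, z up, the work surface at z = 0. Lengths are in m, angles in rad, forces in N, time in s.
With the tool pointing down it reaches from about 0.425 to 0.925 m from the base axis. Payload 6.8 kg.
Tool frame: the origin (TCP) lies between the finger pads; the fingertips stand 11 mm ahead of it and the grasp point (between the pads) lies 8 mm behind it; z points along the fingers, y is the line along which they close (so a half turn about z gives the same grasp; the last joint's range is limited). The gripper opens to 85 mm and grips with 20 to 120 N. Pads are 22 mm wide; open, the fingers measure 114 mm over their backs; the gripper's body (76 mm by 85 mm) begins 54 mm behind the grasp point. The pads swing forward as they close: fully open they stand 13 mm farther back than shut.
Start: joints at [-1.293, 0.477, 0.022, 1.555, -0.011, 1.109, -0.083], TCP at [0.254, 0.625, 0.242] pointing down, gripper open.
Joint ranges: [-2.96, 2.96], [-0.34, 2.1], [-1.41, 1.46], [0.24, 2.44], [-1.37, 4.51], [0.17, 1.92], [-2.96, 2.96]. Speed limits (rad/s): [2.39, 2.39, 3.14, 3.14, 3.14, 3.14, 3.14].

## Interface

Orientations are given as a rotation vector (axis times angle).
In Python, from bench import r gives the robot as it stands.
- The arm moves only by the tool send_rows, never from a script. Its argument "deltas" is a list of rows, each an object of numbers: "dx", "dy", "dz": the shift along the world's x, y, z in mm; "rx", "ry", "rz": the turn, a rotation vector about the world's x, y, z in degrees. A call has 1 to 5 rows; each row is the pose to reach, as a shift and turn from the pose commanded when the call began; what a row does not reach only later rows make up. A row lasts 1/12 s, in which the tool goes at most 41.7 mm and 7.16 degrees, less where a joint would pass 70% of its speed; a pose out of reach is approached as far as the arm can. A call with a gripper value outside its range is refused whole. "jaw" is the finger opening in mm, from 0 to 85.4, set as the call begins (left out, the last holds). The fingers move at their own pace and stop on an object; "newtons" is the grip in N (left out, the last holds). Time passes only in rows, so rows that repeat a pose let the fingers close. It gives the time, the measured TCP pose, the force, the opening and the grip force at its end, in the units of the state.
- r.get_obs(): the state, without advancing time (a new reading comes with each control period).
- r.grab_frame(name): name is "scene" or "top" or "wrist"; returns a dict with "frame" (400x640x3 uint8, blue, green, red), "z_map" (400x640 float32, m along the optical axis (not along the pixel's ray), 0 where there is no reading), "vertical_fov" (degrees; the focal length in pixels is half the picture's height over the tangent of half this angle, whatever the lens; pixels are square), "cx", "cy" (the principal point, pixels), "distortion" ([k1, k2, p1, p2, k3] as OpenCV has them; the pictures are not rectified), "xyz" and "orientation" of the camera in the world. Camera axes: x right, y down, z forward; pixel columns grow to the right and rows downward; lengths in m; the calibration is good to about 2 mm. A picture is of the moment at which its call begins.
- r.hand_in(): hands the job in; it is judged then, once.
The state is a dict: "clock": time; "joints": joint angles; "qvel": joint speeds; "tau": joint torques, N m; "tcp_pos": TCP position; "orientation": TCP orientation; "contact_force": force on the tool from outside, world axes, zero at the start; "moment": the same for the moment, N m; "grip_width": finger opening in m; "gripper_force": force on a finger pad.
Only numpy, scipy, OpenCV 4.12 (cv2) and the standard library are available. Lean on these libraries where they do the work, as an engineer would, in place of code of your own. Each camera call takes 0.05 s, during which the arm holds its last target. There are 200 camera calls.

## Task

At this electronics bench two board carriers hang on the level parking bar. Take the one with the large board and the finned heat sink, set it gently astride the sloping rail near its upper end, and let go so that it slides down by itself and comes to rest against the rubber stop. Leave the small carrier where it hangs.

Things in the scene. Friction and masses are not known exactly. Their poses are not given: they have to be found in the camera images.
- module_carrier: Carrier to send, 0.3 kg: saddle astride a bar, balanced upright. Origin on the bar's axis, x along it, z up. Aluminium grip bar on top, 50 x 14 mm (x, y), z 21 to 51 mm: pinch it across y. Two slippery V gliders at x +-32 mm, ends at +-38. Its 46 mm mouth, open below, self-centres. Large green board 110 mm long on +y, heat sink 90 mm on -y; y -44 to +51, z down to -90. Either way round will do.
- small_carrier: Bystander, 0.2 kg, leave hanging: same saddle, grip bar and axes, but just a small green board, 60 x 30 mm, on each side; z down to -39 mm. Both carriers hang in line, origins at least 125 mm apart, in either order, on the parking bar: level, round, 16 mm thick, 330 mm long, axis 140 mm above the table, on two posts. They stay put on it and lift straight off.
- rail: Fixed sloping rail: round steel bar, 16 mm thick, 340 mm long, on two slim posts. Origin on its axis at mid-length, 160 mm above the table; x along the bar, 10 degrees downhill; y level; z square to it, up. Upper end x -170 mm; black rubber stop, a 36 mm disc, with its face at x +150 mm. A hung carrier has its origin on the axis, tilted with the bar; slides down in 1 to 2 s; home at x +112 mm.
- rail_load (a point): A good place for the carrier's origin when it is set down: on the axis of the sloping rail, 90 mm uphill of its middle (rail x -90 mm), about 176 mm above the table. The carrier's underside hangs 90 mm below the axis, so carry it over the rail with the origin 100 mm or more higher.
Not all that is in view belongs to the job. What is shaped like the module_carrier but brown or pink is not meant.

How it is judged:
On the way, in this order (a step that is already met when the one before it is completed fails the run):
1. the module carrier, still held, sits astride the upper half of the sloping rail (x of module_carrier in the frame of rail between -0.15 and 0 m and y of module_carrier in the frame of rail between -0.012 and 0.012 m and z of module_carrier in the frame of rail between -0.012 and 0.012 m and angle between the x axis of module_carrier and the x axis of rail, either way round below 0.3 rad and contact force between the fingers and module_carrier above 0.5 N), for 0.05 s.
2. it has been let go on the rail before reaching the lower part, and slides by itself (contact force between the fingers and module_carrier below 0.1 N and x of module_carrier in the frame of rail below 0.07 m and z of module_carrier in the frame of rail between -0.012 and 0.012 m), for 0.05 s.
At the end, for the whole second after the job is handed in: The module carrier, released, hangs upright on the sloping rail at rest, within about 10 mm of its place against the rubber stop (origin 112 mm downhill of the rail's middle) and within 10 mm of the bar's axis; the small carrier has not been moved by more than 30 mm (x of module_carrier in the frame of rail between 0.1 and 0.12 m and y of module_carrier in the frame of rail between -0.01 and 0.01 m and z of module_carrier in the frame of rail between -0.01 and 0.01 m and angle between the x axis of module_carrier and the x axis of rail, either way round below 0.2 rad and angle between module_carrier's own z axis and vertical below 0.45 rad and linear speed of module_carrier below 0.03 m/s and contact force between the fingers and module_carrier below 0.1 N); the robot touches nothing.
It fails at once if the small carrier is moved from its place on the parking bar (distance of small_carrier from where it was at the start of the episode above 0.03 m).
It also fails if it takes over 35 s, if anything falls off the work surface, if the arm or the gripper's body presses on something with over 40 N, if the wrist force passes 120 N, or if a joint passes its speed limit or range.

## Working session

There is one attempt and no reset: what is moved stays moved. The work goes in short steps, Python scripts to look and compute and a tool call to move; the robot and the scene stay as the last step left them, time stands still between calls to the robot, and variables do not carry over. Pictures are saved under pics/ and viewed, at most 10 in all, crops included, and the job is handed in when it is done.

Besides the shell and the picture viewer there is one more tool, called after "Emit:" as name(argument=value, ...), one argument or row to a line, values as JSON. send_rows: Moves the arm, as the interface text tells. Its arguments: {"type":"object","properties":{"deltas":{"type":"array","items":{"type":"object","properties":{"dx":{"type":"number"},"dy":{"type":"number"},"dz":{"type":"number"},"rx":{"type":"number"},"ry":{"type":"number"},"rz":{"type":"number"}}}},"jaw":{"type":"number"},"newtons":{"type":"number"}},"required":["deltas"]}

```bash
ls; mkdir -p pics; cat > h.py <<'E'
import numpy as np, cv2
from scipy.spatial.transform import Rotation as R
from bench import r
def cam(f):
    fr=f["frame"]; h=fr.shape[0]; fl=h/2/np.tan(np.radians(f["vertical_fov"]/2))
    K=np.array([[fl,0,f["cx"]],[0,fl,f["cy"]],[0,0,1]]); o=np.array(f["orientation"])
    return K,np.array(f["distortion"],float),np.array(f["xyz"]),(R.from_rotvec(o) if o.size==3 else R.from_quat(o)).as_matrix()
def rays(f,px):
    K,D,c,Rm=cam(f); u=cv2.undistortPoints(np.array(px,float).reshape(-1,1,2),K,D).reshape(-1,2)
    return c,np.c_[u,np.ones(len(u))]@Rm.T
def plane(f,px,z):
    c,d=rays(f,px); return c+d*((z-c[2])/d[:,2])[:,None]
def depth(f,px):
    c,d=rays(f,px); p=np.array(px,int).reshape(-1,2); return c+d*f["z_map"][p[:,1],p[:,0]][:,None]
def save(name,f): np.savez(""+name,**{k:v for k,v in f.items()})
E
python3 - <<'E'
from h import *
for n in ("scene","top","wrist"):
    f=r.grab_frame(n); cv2.imwrite(f"pics/{n}0.png",f["frame"]); save(n+"0.npz",f); print(n,f["xyz"],f["orientation"],f["vertical_fov"],f["distortion"])
o=r.get_obs(); print(o)
E
```

```text
pics
scene [1.26642187 0.47329704 0.91655611] [-1.04057095 -2.33898149  1.14653509] 54.188569590318785 [-0.08571999  0.          0.          0.          0.        ]
top [ 0.37346874 -0.2128613   1.73806695] [-2.18162712  2.13977189 -0.10378576] 47.23549656930368 [-0.03190726  0.          0.          0.          0.        ]
wrist [0.18833333 0.65184683 0.37299747] [2.40483286 1.61979831 0.22737818] 68.75657518561228 [0.01849923 0.         0.         0.         0.        ]
{'clock': 0.15, 'joints': array([-1.29310387,  0.47762876,  0.02237181,  1.55618036, -0.01148462,
        1.10932342, -0.08309525]), 'qvel': array([-8.50512418e-05, -1.01051903e-03, -1.33353516e-03, -3.64761807e-03,
       -2.45806139e-04,  2.69425993e-03,  8.75164754e-04]), 'tau': array([ 2.10320679e-03, -5.96926796e+01,  1.60979748e+00, -2.81489468e+01,
        1.26296910e-02,  6.57981669e-03, -2.65868330e-06]), 'tcp_pos': array([0.25385859, 0.62498155, 0.2415557 ]), 'orientation': array([-6.02210224e-01, -3.08318256e+00,  2.20468916e-03]), 'contact_force': array([-0.02427853,  0.59604972, -0.02037636]), 'moment': array([-0.0200476 , -0.02616253,  0.01569692]), 'gripper_force': 0.0, 'grip_width': 0.08540773059313976}
```

View pics/scene0.png

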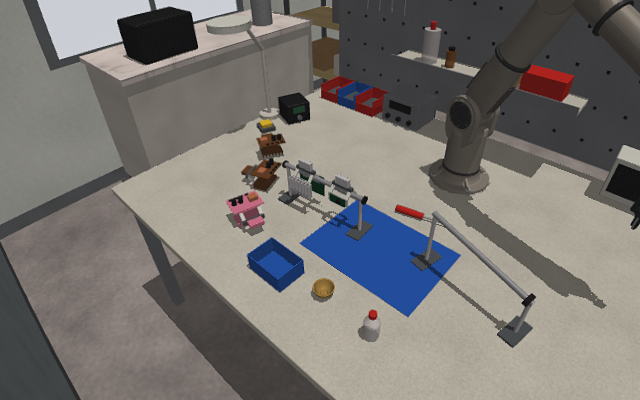

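View pics/top0.png

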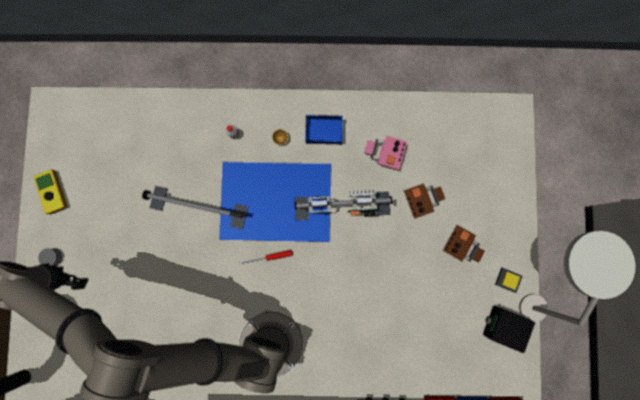

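The scene view shows four look-alikes for the carrier:
- Large carrier with heat sink: scene (300,180), top (367,203)
- Small carrier: scene (342,188), top (320,205)
- Two brown ones: scene (270,145) and (262,172)
- Pink one: scene (245,208)

By the description, the one to take is at scene (300,180). The rail's upper end is at scene (437,216), top (250,213), and its black stop is at scene (530,299), top (147,195).

```bash
python3 - <<'E'
from h import *
s=dict(np.load("scene0.npz")); t=dict(np.load("top0.npz"))
a=cv2.resize(s["frame"][145:215,265:375],None,fx=7,fy=7,interpolation=cv2.INTER_CUBIC)[:, :780]
b=cv2.resize(t["frame"][180:230,285:405],None,fx=6.5,fy=6.5,interpolation=cv2.INTER_CUBIC)
cv2.imwrite("pics/crop1.png",cv2.resize(a,(560,356))); 
w=780; cv2.imwrite("pics/crop1.png",np.vstack([cv2.resize(a,(420,273)),cv2.resize(b,(420,175))]))
def cloud(f,x0,x1,y0,y1):
    g=np.array([(u,v) for v in range(y0,y1) for u in range(x0,x1) if f["z_map"][v,u]>0]); return g,depth(f,g)
for n,f,box in (("scene",s,(260,400,130,250)),("top",t,(285,405,180,230))):
    g,P=cloud(f,*box); m=(P[:,2]>.178)&(P[:,2]<.2)
    k=np.zeros((400,640),np.uint8); k[g[m][:,1],g[m][:,0]]=1
    nc,lab=cv2.connectedComponents(k)
    for i in range(1,nc):
        q=P[m][lab[g[m][:,1],g[m][:,0]]==i]
        if len(q)>8: print(n,len(q),q.mean(0).round(4),q.min(0).round(4),q.max(0).round(4))
# end pixels
print("bar ends top", plane(t,[(297,207),(393,201)],.14).round(4).tolist())
g,P=cloud(t,140,258,185,225); m=P[:,2]>.115; Q=P[m]; print("rail top cloud",len(Q),Q.min(0),Q.max(0))
g2,P2=cloud(s,420,545,200,310); m=P2[:,2]>.115; Q2=P2[m]; print("rail scene cloud",len(Q2),Q2.min(0),Q2.max(0))
for Q in (Q,Q2):
    c=Q.mean(0); u=np.linalg.svd(Q-c)[2][0]; print(c.round(4),u.round(4))
E
```

```text
scene 79 [ 0.5265 -0.3224  0.1884] [ 0.5118 -0.3511  0.178 ] [ 0.5336 -0.2982  0.1967]
scene 90 [ 0.5147 -0.1706  0.1889] [ 0.5038 -0.1965  0.1782] [ 0.5224 -0.1472  0.1961]
top 66 [ 0.5259 -0.3239  0.1905] [ 0.5182 -0.3491  0.178 ] [ 0.5327 -0.3014  0.1997]
top 65 [ 0.5138 -0.1738  0.1906] [ 0.5056 -0.1964  0.1791] [ 0.5231 -0.1487  0.1971]
bar ends top [[0.5008, -0.0945, 0.14], [0.5283, -0.4306, 0.14]]
rail top cloud 473 [0.46482567 0.1264781  0.11959054] [0.55478864 0.45434708 0.20136476]
rail scene cloud 978 [0.46646317 0.12625161 0.11510264] [0.55521191 0.45779626 0.19803617]
[0.5062 0.2979 0.1658] [-0.1994 -0.9683  0.1505]
[0.5096 0.301  0.1606] [ 0.2047  0.9709 -0.124 ]
```

View pics/crop1.png

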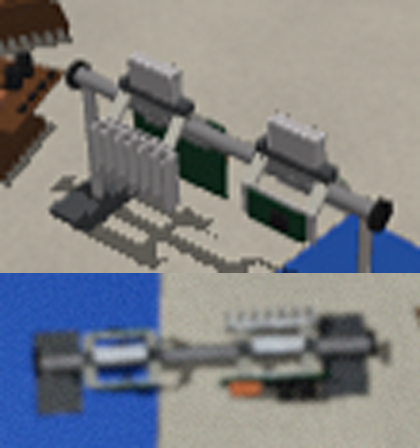

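The crop confirms the choice. The large carrier, with the finned heat sink on +x and the large board on −x, is at the far (−y) end, with its grip bar at about (0.526, −0.324). The small carrier is at (0.514, −0.174). Their spacing is 151 mm and the bar tops are at 0.19, as they should be. Next I refine the rail axis and start moving toward the carrier.

```bash
cat > rail.py <<'E'
from h import *
def fit(f,box,yr=None):
    x0,x1,y0,y1=box
    g=np.array([(u,v) for v in range(y0,y1) for u in range(x0,x1) if f["z_map"][v,u]>0]); P=depth(f,g)
    P=P[(P[:,2]>.12)&(P[:,2]<.21)]
    if yr: P=P[(P[:,1]>yr[0])&(P[:,1]<yr[1])]
    keep=np.ones(len(P),bool)
    for _ in range(5):
        v=cv2.fitLine(P[keep].astype(np.float32),cv2.DIST_HUBER,0,.01,.01).ravel(); u,c=v[:3]*np.sign(v[1]),v[3:]
        d=P-c; d=d-np.outer(d@u,u); keep=np.linalg.norm(d,axis=1)<.012
    s=(P[keep]-c)@u
    return c,u,c+u*s.min(),c+u*s.max(),keep.sum()
if __name__=="__main__":
  for n,b in (("top",(140,258,185,225)),("scene",(420,545,200,310))):
    f=dict(np.load(n+"0.npz")); c,u,a,e,k=fit(f,b)
    print(n,k,"yaw",np.degrees(np.arctan2(u[0],u[1])).round(2),"slope",np.degrees(np.arcsin(-u[2])).round(2),a.round(4),e.round(4),"len",np.linalg.norm(e-a).round(4),"mid",((a+e)/2).round(4))
E
python3 rail.py
```

```text
top 419 yaw 11.49 slope 9.66 [0.4717 0.1286 0.1965] [0.5382 0.456  0.1397] len 0.3388 mid [0.505  0.2923 0.1681]
scene 844 yaw 11.86 slope 9.6 [0.4731 0.128  0.194 ] [0.5421 0.4563 0.1372] len 0.3402 mid [0.5076 0.2922 0.1656]
```

Emit:
send_rows(
  deltas=[
    {"dx": 25,"dy": -25,"dz": 10,"rz": -6},
    {"dx": 50,"dy": -50,"dz": 20,"rz": -12},
    {"dx": 75,"dy": -80,"dz": 30,"rz": -18},
    {"dx": 100,"dy": -110,"dz": 40,"rz": -24},
    {"dx": 120,"dy": -145,"dz": 50,"rz": -30},
  ],
)

```text
$.deltas[0]: bad value
```

Emit:
send_rows(
  deltas=[
    {"dx": 25,"dy": -25,"dz": 10,"rx": 0,"ry": 0,"rz": -6},
    {"dx": 50,"dy": -50,"dz": 20,"rx": 0,"ry": 0,"rz": -12},
    {"dx": 75,"dy": -80,"dz": 30,"rx": 0,"ry": 0,"rz": -18},
    {"dx": 100,"dy": -110,"dz": 40,"rx": 0,"ry": 0,"rz": -24},
    {"dx": 120,"dy": -145,"dz": 50,"rx": 0,"ry": 0,"rz": -30},
  ],
)

```text
clock: 0.57
tcp_pos: [0.3754, 0.4791, 0.2924]
orientation: [1.387, 2.818, 0.0]
contact_force: [0.7, 0.4, 0.6]
grip_width: 0.0852
gripper_force: 0.0
```

Emit:
send_rows(
  deltas=[
    {"dx": 15,"dy": -38,"dz": 2,"rx": 0,"ry": 0,"rz": -6},
    {"dx": 30,"dy": -76,"dz": 4,"rx": 0,"ry": 0,"rz": -12},
    {"dx": 45,"dy": -114,"dz": 6,"rx": 0,"ry": 0,"rz": -18},
    {"dx": 60,"dy": -152,"dz": 8,"rx": 0,"ry": 0,"rz": -24},
    {"dx": 75,"dy": -190,"dz": 8,"rx": 0,"ry": 0,"rz": -30},
  ],
)

```text
clock: 0.98
tcp_pos: [0.4494, 0.2884, 0.3006]
orientation: [-2.069, -2.364, -0.001]
contact_force: [0.7, -0.6, -0.2]
grip_width: 0.0856
gripper_force: 0.0
```

Emit:
send_rows(
  deltas=[
    {"dx": 10,"dy": -40,"dz": 0,"rx": 0,"ry": 0,"rz": -3},
    {"dx": 20,"dy": -80,"dz": 0,"rx": 0,"ry": 0,"rz": -3},
    {"dx": 30,"dy": -120,"dz": 0,"rx": 0,"ry": 0,"rz": -3},
    {"dx": 40,"dy": -160,"dz": 0,"rx": 0,"ry": 0,"rz": -3},
    {"dx": 45,"dy": -200,"dz": 0,"rx": 0,"ry": 0,"rz": -3},
  ],
)

```text
clock: 1.4
tcp_pos: [0.4944, 0.0883, 0.3004]
orientation: [2.124, 2.314, 0.001]
contact_force: [1.2, 0.3, -0.5]
grip_width: 0.0854
gripper_force: 0.0
```

Emit:
send_rows(
  deltas=[
    {"dx": 5,"dy": -41,"dz": 0,"rx": 0,"ry": 0,"rz": 0},
    {"dx": 10,"dy": -82,"dz": 0,"rx": 0,"ry": 0,"rz": 0},
    {"dx": 15,"dy": -123,"dz": 0,"rx": 0,"ry": 0,"rz": 0},
    {"dx": 20,"dy": -164,"dz": 0,"rx": 0,"ry": 0,"rz": 0},
    {"dx": 25,"dy": -205,"dz": 0,"rx": 0,"ry": 0,"rz": 0},
  ],
)

```text
clock: 1.82
tcp_pos: [0.5187, -0.1165, 0.3004]
orientation: [-2.124, -2.315, -0.001]
contact_force: [-0.1, 0.9, 0.4]
grip_width: 0.0853
gripper_force: 0.0
```

Emit:
send_rows(
  deltas=[
    {"dx": 1,"dy": -41,"dz": 0,"rx": 0,"ry": 0,"rz": 0},
    {"dx": 3,"dy": -82,"dz": 0,"rx": 0,"ry": 0,"rz": 0},
    {"dx": 4,"dy": -123,"dz": 0,"rx": 0,"ry": 0,"rz": 0},
    {"dx": 5,"dy": -164,"dz": 0,"rx": 0,"ry": 0,"rz": 0},
    {"dx": 6,"dy": -190,"dz": 0,"rx": 0,"ry": 0,"rz": 0},
  ],
)

```text
clock: 2.23
tcp_pos: [0.5236, -0.3091, 0.3003]
orientation: [2.128, 2.31, -0.003]
contact_force: [-0.6, -0.1, 0.2]
grip_width: 0.0853
gripper_force: 0.0
```

```bash
python3 - <<'E'
from h import *
f=r.grab_frame("wrist"); save("wrist1.npz",f); cv2.imwrite("pics/wrist1.png",f["frame"])
o=r.get_obs(); Rm=R.from_rotvec(o["orientation"]).as_matrix(); print(o["clock"],o["tcp_pos"].round(4),Rm.round(4).tolist(),np.degrees(np.arctan2(Rm[1,1],Rm[0,1])))
g=np.array([(u,v) for v in range(400) for u in range(640) if f["z_map"][v,u]>0]); P=depth(f,g); 
m=(P[:,2]>.182)&(P[:,2]<.2); k=np.zeros((400,640),np.uint8); k[g[m][:,1],g[m][:,0]]=1
nc,lab,st,cen=cv2.connectedComponentsWithStats(k)
for i in range(1,nc):
    q=P[m][lab[g[m][:,1],g[m][:,0]]==i]
    if len(q)>60:
        cc,(w,h),a=cv2.minAreaRect((q[:,:2]*1000).astype(np.float32)); print(len(q),cen[i].round(),q.mean(0).round(4),"rect",np.round(cc,1),round(w,1),round(h,1),round(a,1),"z",np.median(q[:,2]).round(4))
E
```

```text
2.2833 [ 0.5226 -0.3135  0.3006] [[-0.077, 0.997, -0.0004], [0.997, 0.077, -0.0052], [-0.0052, -0.0008, -1.0]] 4.417066975712388
1072 [314.  28.] [ 0.5106 -0.1796  0.1907] rect [ 510.4 -179.3] 13.6 35.6 5.2 z 0.1909
883 [314. 213.] [ 0.5221 -0.3221  0.1905] rect [ 522.2 -324.3] 14.0 49.5 4.7 z 0.1907
```

View pics/wrist1.png

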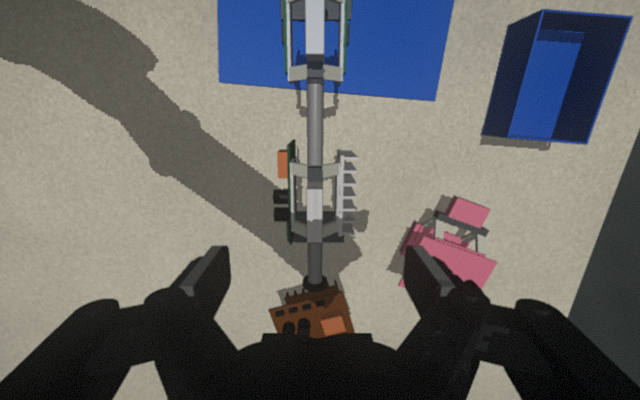

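The wrist view shows the target's grip bar at pixel (314,213), heat sink to the right and board to the left. It measures 14 × 49.5 mm, yaw 4.7°, top at 0.191, centre (0.522, −0.324), which matches the given sizes. I descend and re-check once partway.

Emit:
send_rows(
  deltas=[
    {"dx": -2,"dy": -10,"dz": 0,"rx": 0,"ry": 0,"rz": 0},
    {"dx": -2,"dy": -19,"dz": -20,"rx": 0,"ry": 0,"rz": 0},
    {"dx": -2,"dy": -19,"dz": -45,"rx": 0,"ry": 0,"rz": 0},
    {"dx": -2,"dy": -19,"dz": -65,"rx": 0,"ry": 0,"rz": 0},
    {"dx": -2,"dy": -19,"dz": -65,"rx": 0,"ry": 0,"rz": 0},
  ],
  jaw=50,
  newtons=50,
)

```text
clock: 2.7
tcp_pos: [0.5213, -0.3209, 0.2311]
orientation: [-2.118, -2.311, 0.002]
contact_force: [-0.1, 0.8, -0.9]
grip_width: 0.0497
gripper_force: 0.0
```

```bash
cat > near.py <<'E'
from h import *
f=r.grab_frame("wrist")
o=r.get_obs(); Rm=R.from_rotvec(o["orientation"]).as_matrix(); print(o["clock"],o["tcp_pos"].round(4),"yaw",np.degrees(np.arctan2(Rm[1,1],Rm[0,1])).round(2),"z",Rm[:,2].round(4),o["grip_width"])
g=np.array([(u,v) for v in range(400) for u in range(640) if f["z_map"][v,u]>0]); P=depth(f,g)
m=(P[:,2]>.182)&(P[:,2]<.2)&(abs(P[:,0]-.52)<.02); k=np.zeros((400,640),np.uint8); k[g[m][:,1],g[m][:,0]]=1
nc,lab,st,cen=cv2.connectedComponentsWithStats(k)
for i in range(1,nc):
    q=P[m][lab[g[m][:,1],g[m][:,0]]==i]
    if len(q)>200:
        cc,(w,h),a=cv2.minAreaRect((q[:,:2]*1000).astype(np.float32)); print(len(q),cen[i].round(),"rect",np.round(cc,1),round(w,1),round(h,1),round(a,1),"z",np.median(q[:,2]).round(4))
E
python3 near.py
```

```text
2.75 [ 0.5222 -0.3217  0.2334] yaw 4.98 z [-0.004   0.0026 -1.    ] 0.04985201802656826
256 [321.   4.] rect [ 512.  -195.9] 13.7 2.6 3.5 z 0.1895
1665 [319. 232.] rect [ 522.3 -324.6] 13.9 50.1 4.7 z 0.1907
```

Position and yaw agree, so I go down to the grip height and close.

Emit:
send_rows(
  deltas=[
    {"dx": 0,"dy": -1,"dz": -20,"rx": 0,"ry": 0,"rz": 0},
    {"dx": 0,"dy": -1,"dz": -40,"rx": 0,"ry": 0,"rz": 0},
    {"dx": 0,"dy": -1,"dz": -52,"rx": 0,"ry": 0,"rz": 0},
    {"dx": 0,"dy": -1,"dz": -57,"rx": 0,"ry": 0,"rz": 0},
    {"dx": 0,"dy": -1,"dz": -57,"rx": 0,"ry": 0,"rz": 0},
  ],
)

```text
clock: 3.17
tcp_pos: [0.523, -0.324, 0.1781]
orientation: [-2.123, -2.314, 0.0]
contact_force: [-0.7, 1.1, -0.5]
grip_width: 0.05
gripper_force: 0.0
```

Emit:
send_rows(
  deltas=[
    {"dx": 0,"dy": 0,"dz": 0,"rx": 0,"ry": 0,"rz": 0},
    {"dx": 0,"dy": 0,"dz": 0,"rx": 0,"ry": 0,"rz": 0},
    {"dx": 0,"dy": 0,"dz": 0,"rx": 0,"ry": 0,"rz": 0},
    {"dx": 0,"dy": 0,"dz": 0,"rx": 0,"ry": 0,"rz": 0},
    {"dx": 0,"dy": 0,"dz": 0,"rx": 0,"ry": 0,"rz": 0},
  ],
  jaw=5,
  newtons=50,
)

```text
clock: 3.58
tcp_pos: [0.5231, -0.3251, 0.1796]
orientation: [2.125, 2.313, 0.001]
contact_force: [-2.2, -0.2, 6.4]
grip_width: 0.0126
gripper_force: 51.1
```

Emit:
send_rows(
  deltas=[
    {"dx": 0,"dy": 0,"dz": 10,"rx": 0,"ry": 0,"rz": 0},
    {"dx": 0,"dy": 0,"dz": 25,"rx": 0,"ry": 0,"rz": 0},
    {"dx": 0,"dy": 0,"dz": 50,"rx": 0,"ry": 0,"rz": 0},
    {"dx": 0,"dy": 0,"dz": 80,"rx": 0,"ry": 0,"rz": 0},
    {"dx": 0,"dy": 0,"dz": 110,"rx": 0,"ry": 0,"rz": 0},
  ],
)

```text
clock: 4.0
tcp_pos: [0.5223, -0.3241, 0.2892]
orientation: [-2.123, -2.313, 0.001]
contact_force: [0.1, 0.6, -2.9]
grip_width: 0.0131
gripper_force: 49.8
```

Emit:
send_rows(
  deltas=[
    {"dx": 0,"dy": 0,"dz": 30,"rx": 0,"ry": 0,"rz": 0},
    {"dx": 0,"dy": 0,"dz": 60,"rx": 0,"ry": 0,"rz": 0},
    {"dx": 0,"dy": 0,"dz": 75,"rx": 0,"ry": 0,"rz": 0},
    {"dx": 0,"dy": 0,"dz": 80,"rx": 0,"ry": 0,"rz": 0},
    {"dx": 0,"dy": 0,"dz": 80,"rx": 0,"ry": 0,"rz": 0},
  ],
)

```text
clock: 4.42
tcp_pos: [0.5232, -0.3248, 0.3695]
orientation: [2.123, 2.313, 0.001]
contact_force: [0.1, -0.3, -3.7]
grip_width: 0.0131
gripper_force: 49.9
```

```bash
python3 - <<'E'
from h import *
f=r.grab_frame("scene"); save("scene2.npz",f)
w=r.grab_frame("wrist"); save("wrist2.npz",w)
cv2.imwrite("pics/two2.png",np.vstack([cv2.resize(f["frame"][80:230,230:470],(480,300),interpolation=cv2.INTER_CUBIC),cv2.resize(w["frame"],(480,300))]))
o=r.get_obs(); print(o["clock"],o["tcp_pos"],o["grip_width"],o["gripper_force"],o["contact_force"],o["moment"])
E
```

```text
4.5167 [ 0.52246315 -0.32394301  0.36690925] 0.013148392985893195 49.8856258392334 [ 0.58462897 -0.04606233 -4.11037713] [0.00887526 0.00874283 0.00406557]
```

View pics/two2.png

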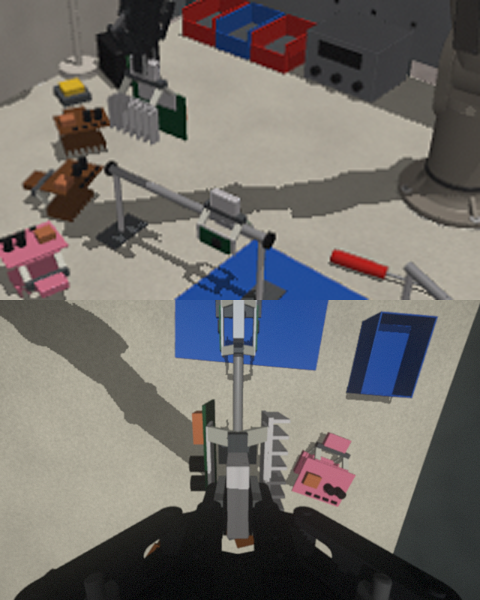

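The scene view (top) shows the module carrier lifted upright and the small carrier still on the bar. The wrist view (bottom, grip bar at about (237,480)) shows the carrier square in the fingers. The load reads about 3–4 N, which fits its mass. I carry it toward the rail and measure the rail from near.

Emit:
send_rows(
  deltas=[
    {"dx": -2,"dy": 30,"dz": 0,"rx": 0,"ry": 0,"rz": 0},
    {"dx": -5,"dy": 70,"dz": 0,"rx": 0,"ry": 0,"rz": -4},
    {"dx": -8,"dy": 110,"dz": 0,"rx": 0,"ry": 0,"rz": -8},
    {"dx": -11,"dy": 150,"dz": 0,"rx": 0,"ry": 0,"rz": -12},
    {"dx": -14,"dy": 190,"dz": 0,"rx": 0,"ry": 0,"rz": -16},
  ],
)

```text
clock: 4.93
tcp_pos: [0.5076, -0.1325, 0.3664]
orientation: [-2.428, -1.99, 0.004]
contact_force: [0.6, 0.9, -3.2]
grip_width: 0.0131
gripper_force: 49.7
```

Emit:
send_rows(
  deltas=[
    {"dx": -3,"dy": 40,"dz": 0,"rx": 0,"ry": 0,"rz": 0},
    {"dx": -8,"dy": 80,"dz": 0,"rx": 0,"ry": 0,"rz": 0},
    {"dx": -14,"dy": 120,"dz": 0,"rx": 0,"ry": 0,"rz": 0},
    {"dx": -20,"dy": 150,"dz": 0,"rx": 0,"ry": 0,"rz": 0},
    {"dx": -20,"dy": 160,"dz": 0,"rx": 0,"ry": 0,"rz": 0},
  ],
)

```text
clock: 5.35
tcp_pos: [0.4868, 0.0314, 0.3664]
orientation: [-2.415, -2.004, 0.004]
contact_force: [0.4, -0.7, -3.6]
grip_width: 0.0126
gripper_force: 49.7
```

Emit:
send_rows(
  deltas=[
    {"dx": 0,"dy": 0,"dz": 0,"rx": 0,"ry": 0,"rz": 0},
    {"dx": 0,"dy": 0,"dz": 0,"rx": 0,"ry": 0,"rz": 0},
  ],
)

```text
clock: 5.52
tcp_pos: [0.4883, 0.0253, 0.367]
orientation: [-2.424, -1.997, 0.004]
contact_force: [-0.5, -1.4, -3.8]
grip_width: 0.0127
gripper_force: 49.7
```

```bash
python3 - <<'E'
from rail import *
f=r.grab_frame("wrist"); save("wrist3.npz",f); cv2.imwrite("pics/wrist3.png",f["frame"])
o=r.get_obs(); Rm=R.from_rotvec(o["orientation"]).as_matrix(); print(o["clock"],o["tcp_pos"].round(4),"yaw",np.degrees(np.arctan2(Rm[1,1],Rm[0,1])).round(2),Rm[:,2].round(4),o["grip_width"])
c,u,a,e,k=fit(f,(100,540,0,330),(.1,.48))
print(k,"yaw",np.degrees(np.arctan2(u[0],u[1])).round(2),"slope",np.degrees(np.arcsin(-u[2])).round(2),a.round(4),e.round(4),"len",np.linalg.norm(e-a).round(4),"mid",((a+e)/2).round(4))
# grip bar in hand
g=np.array([(x,y) for y in range(150,400) for x in range(200,440) if f["z_map"][y,x]>0]); P=(depth(f,g)-o["tcp_pos"])@Rm
m=(abs(P[:,0])<.06)&(abs(P[:,1])<.012)&(P[:,2]<.0)&(P[:,2]>-.03); q=P[m]; print(len(q),np.percentile(q,[1,50,99],axis=0).round(4).tolist())
E
```

```text
5.5667 [0.4886 0.0241 0.3673] yaw -11.18 [-0.0018 -0.0014 -1.    ] 0.013021936225985546
1358 yaw 11.59 slope 10.17 [0.4683 0.1306 0.1966] [0.4832 0.2032 0.1833] len 0.0753 mid [0.4758 0.1669 0.1899]
4368 [[-0.0227, -0.0113, -0.0277], [0.0083, -0.0008, -0.011], [0.0261, 0.0113, -0.0013]]
```

View pics/wrist3.png

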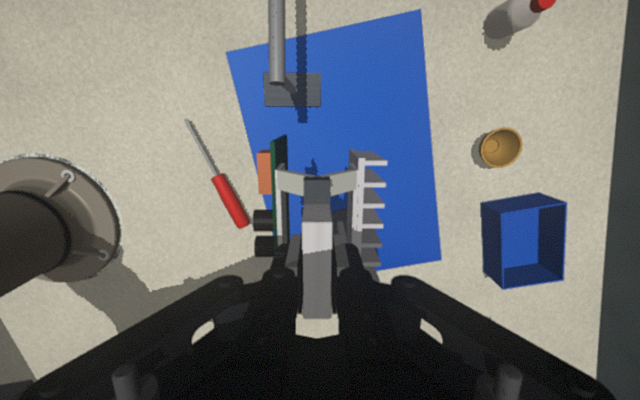

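The wrist view shows the rail's upper end ahead at pixel (277,85), with the carrier still square in the hand. The rail measures yaw 11.6° and slope 10.2°, and its axis x is about 0.4835 at the load y of 0.206. I move over it and tilt 10° to match.

Emit:
send_rows(
  deltas=[
    {"dx": -1,"dy": 35,"dz": 0,"rx": -2.5,"ry": 0.5,"rz": 0},
    {"dx": -2,"dy": 75,"dz": 0,"rx": -5,"ry": 1,"rz": 0},
    {"dx": -3,"dy": 115,"dz": 0,"rx": -7.5,"ry": 1.5,"rz": 0},
    {"dx": -4,"dy": 155,"dz": 0,"rx": -9.8,"ry": 2,"rz": -0.3},
    {"dx": -4,"dy": 187,"dz": 0,"rx": -9.8,"ry": 2,"rz": -0.3},
  ],
)

```text
clock: 5.98
tcp_pos: [0.4847, 0.2158, 0.3671]
orientation: [2.338, 1.917, -0.209]
contact_force: [0.3, 0.6, -2.9]
grip_width: 0.0128
gripper_force: 49.7
```

Emit:
send_rows(
  deltas=[
    {"dx": 0,"dy": 0,"dz": 0,"rx": 0,"ry": 0,"rz": 0},
    {"dx": 0,"dy": 0,"dz": 0,"rx": 0,"ry": 0,"rz": 0},
    {"dx": 0,"dy": 0,"dz": -15,"rx": 0,"ry": 0,"rz": 0},
    {"dx": 0,"dy": 0,"dz": -30,"rx": 0,"ry": 0,"rz": 0},
    {"dx": 0,"dy": 0,"dz": -30,"rx": 0,"ry": 0,"rz": 0},
  ],
)

```text
clock: 6.4
tcp_pos: [0.4846, 0.209, 0.3357]
orientation: [2.344, 1.91, -0.213]
contact_force: [-1.2, -0.9, -3.8]
grip_width: 0.0124
gripper_force: 49.6
```

```bash
cat > chk.py <<'E'
import sys
from rail import *
f=r.grab_frame("wrist"); save(sys.argv[1]+".npz",f); cv2.imwrite(f"pics/{sys.argv[1]}.png",f["frame"])
o=r.get_obs(); Rm=R.from_rotvec(o["orientation"]).as_matrix(); p=o["tcp_pos"]; print(o["clock"],p.round(4),"tool axes",Rm.round(3).tolist(),o["contact_force"].round(1))
c,u,a,e,k=fit(f,(100,540,0,250),(.2,.48))
c=c-.008*np.cross(np.cross(u,[0,0,1]),u)/np.cos(np.radians(10))
print(k,"yaw",np.degrees(np.arctan2(u[0],u[1])).round(2),"slope",np.degrees(np.arcsin(-u[2])).round(2),a.round(4),e.round(4))
org=p+Rm[:,2]*.038; s=(org-c)@u; print("origin",org.round(4),"axis pt there",(c+s*u).round(4),"axis at same y",(c+u*(org[1]-c[1])/u[1]).round(4))
E
python3 chk.py wrist4
```

```text
6.45 [0.4849 0.2095 0.3371] tool axes [[0.198, 0.979, -0.038], [0.964, -0.202, -0.172], [-0.177, -0.003, -0.984]] [ 0.7 -0.1 -3.4]
2919 yaw 12.04 slope 9.56 [0.4814 0.1992 0.1836] [0.5114 0.3397 0.1594]
origin [0.4835 0.203  0.2997] axis pt there [0.478  0.1832 0.1782] axis at same y [0.4822 0.203  0.1748]
```

View pics/wrist4.png

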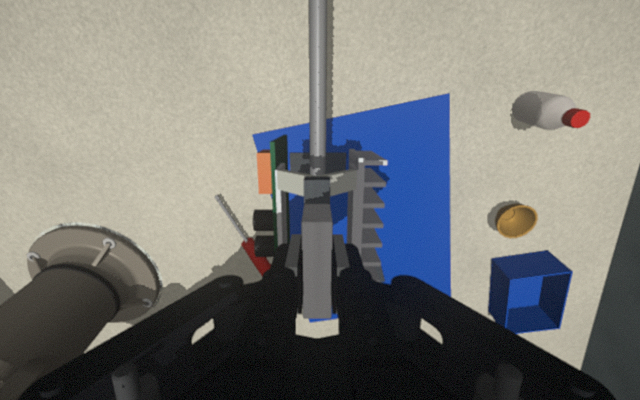

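The rail at pixel (318,90) runs straight into the carrier's mouth, about 1 mm off laterally. I descend.

Emit:
send_rows(
  deltas=[
    {"dx": -1,"dy": 0,"dz": -20,"rx": 0,"ry": 0,"rz": 0},
    {"dx": -1,"dy": 0,"dz": -45,"rx": 0,"ry": 0,"rz": 0},
    {"dx": -1,"dy": 0,"dz": -70,"rx": 0,"ry": 0,"rz": 0},
    {"dx": -1,"dy": 0,"dz": -85,"rx": 0,"ry": 0,"rz": 0},
    {"dx": -1,"dy": 0,"dz": -90,"rx": 0,"ry": 0,"rz": 0},
  ],
)

```text
clock: 6.87
tcp_pos: [0.4836, 0.2106, 0.2469]
orientation: [2.342, 1.913, -0.21]
contact_force: [-0.1, -0.3, -3.9]
grip_width: 0.0131
gripper_force: 49.7
```

Emit:
send_rows(
  deltas=[
    {"dx": 0,"dy": 0,"dz": -8,"rx": 0,"ry": 0,"rz": 0},
    {"dx": 0,"dy": 0,"dz": -16,"rx": 0,"ry": 0,"rz": 0},
    {"dx": 0,"dy": 0,"dz": -22,"rx": 0,"ry": 0,"rz": 0},
    {"dx": 0,"dy": 0,"dz": -27,"rx": 0,"ry": 0,"rz": 0},
    {"dx": 0,"dy": 0,"dz": -27,"rx": 0,"ry": 0,"rz": 0},
  ],
)

```text
clock: 7.28
tcp_pos: [0.4838, 0.2123, 0.2207]
orientation: [2.341, 1.916, -0.207]
contact_force: [-0.3, 0.0, -3.9]
grip_width: 0.0134
gripper_force: 49.7
```

```bash
python3 chk.py wrist5
```

```text
7.3333 [0.484  0.2123 0.2212] tool axes [[0.195, 0.98, -0.035], [0.965, -0.198, -0.17], [-0.174, -0.001, -0.985]] [ 0.1  0.3 -4.1]
5266 yaw 9.78 slope 11.03 [0.4878 0.2136 0.1825] [0.5074 0.3274 0.16  ]
origin [0.4826 0.2059 0.1838] axis pt there [0.4861 0.2038 0.1763] axis at same y [0.4864 0.2059 0.1759]
```

No contact yet, with about 8 mm to go. I continue slowly, watching the force.

Emit:
send_rows(
  deltas=[
    {"dx": 0,"dy": 0,"dz": -2,"rx": 0,"ry": 0,"rz": 0},
    {"dx": 0,"dy": 0,"dz": -4,"rx": 0,"ry": 0,"rz": 0},
    {"dx": 0,"dy": 0,"dz": -5,"rx": 0,"ry": 0,"rz": 0},
    {"dx": 0,"dy": 0,"dz": -6,"rx": 0,"ry": 0,"rz": 0},
    {"dx": 0,"dy": 0,"dz": -6,"rx": 0,"ry": 0,"rz": 0},
  ],
)

```text
clock: 7.75
tcp_pos: [0.4848, 0.2126, 0.2157]
orientation: [2.341, 1.915, -0.203]
contact_force: [1.3, -0.0, -0.3]
grip_width: 0.0135
gripper_force: 50.0
```

Emit:
send_rows(
  deltas=[
    {"dx": 0,"dy": 0,"dz": -1,"rx": 0,"ry": 0,"rz": 0},
    {"dx": 0,"dy": 0,"dz": -1,"rx": 0,"ry": 0,"rz": 0},
    {"dx": 0,"dy": 0,"dz": -2,"rx": 0,"ry": 0,"rz": 0},
    {"dx": 0,"dy": 0,"dz": -2,"rx": 0,"ry": 0,"rz": 0},
  ],
)

```text
clock: 8.08
tcp_pos: [0.4854, 0.2134, 0.2147]
orientation: [2.341, 1.916, -0.2]
contact_force: [2.4, 1.3, 6.3]
grip_width: 0.0129
gripper_force: 51.1
```

```bash
python3 - <<'E'
from h import *
f=r.grab_frame("scene"); w=r.grab_frame("wrist")
cv2.imwrite("pics/two6.png",np.vstack([cv2.resize(f["frame"][110:310,340:580],(480,400),interpolation=cv2.INTER_CUBIC)[:330],cv2.resize(w["frame"],(432,270))[:,:].copy() if 0 else cv2.resize(w["frame"],(480,270))]))
print(r.get_obs()["contact_force"])
E
```

```text
[2.23982743 1.19037679 5.6642674 ]
```

View pics/two6.png

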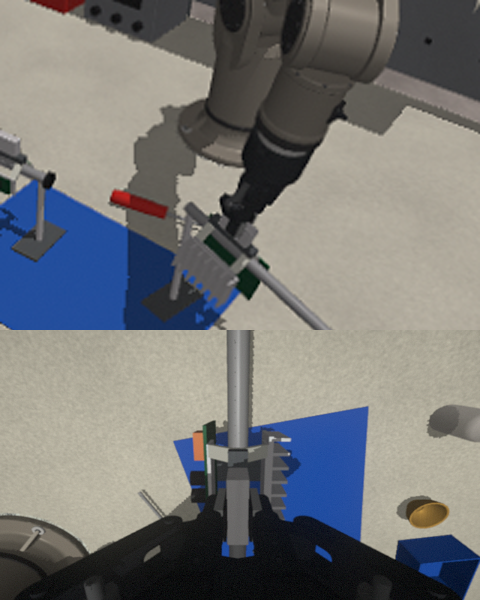

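The scene view shows the carrier astride the rail's upper half, heat sink and board on either side. The wrist view shows the rail centred in the mouth at (238,400). I ease 1 mm upward and let go.

Emit:
send_rows(
  deltas=[
    {"dx": 0,"dy": 0,"dz": 1,"rx": 0,"ry": 0,"rz": 0},
    {"dx": 0,"dy": 0,"dz": 1.5,"rx": 0,"ry": 0,"rz": 0},
  ],
)

```text
clock: 8.35
tcp_pos: [0.4849, 0.2126, 0.2154]
orientation: [2.341, 1.915, -0.202]
contact_force: [4.7, -0.2, 0.1]
grip_width: 0.013
gripper_force: 50.3
```

Emit:
send_rows(
  deltas=[
    {"dx": 0,"dy": 0,"dz": 0,"rx": 0,"ry": 0,"rz": 0},
    {"dx": 0,"dy": 0,"dz": 0,"rx": 0,"ry": 0,"rz": 0},
    {"dx": 0,"dy": 0,"dz": 0,"rx": 0,"ry": 0,"rz": 0},
    {"dx": 0,"dy": 0,"dz": 0,"rx": 0,"ry": 0,"rz": 0},
    {"dx": 0,"dy": 0,"dz": 0,"rx": 0,"ry": 0,"rz": 0},
  ],
  jaw=55,
)

```text
clock: 8.77
tcp_pos: [0.4834, 0.2123, 0.2145]
orientation: [2.341, 1.916, -0.208]
contact_force: [0.2, 0.2, -1.0]
grip_width: 0.0552
gripper_force: 0.0
```

Emit:
send_rows(
  deltas=[
    {"dx": 0,"dy": 0,"dz": 0,"rx": 0,"ry": 0,"rz": 0},
    {"dx": 0,"dy": 0,"dz": 0,"rx": 0,"ry": 0,"rz": 0},
    {"dx": 0,"dy": 0,"dz": 20,"rx": 0,"ry": 0,"rz": 0},
    {"dx": 0,"dy": 0,"dz": 50,"rx": 0,"ry": 0,"rz": 0},
    {"dx": 0,"dy": 0,"dz": 90,"rx": 0,"ry": 0,"rz": 0},
  ],
)

```text
clock: 9.18
tcp_pos: [0.4824, 0.2116, 0.3037]
orientation: [2.34, 1.916, -0.214]
contact_force: [1.4, 0.9, -0.3]
grip_width: 0.0549
gripper_force: 0.0
```

Emit:
send_rows(
  deltas=[
    {"dx": 0,"dy": -20,"dz": 30,"rx": 0,"ry": 0,"rz": 0},
    {"dx": 0,"dy": -30,"dz": 50,"rx": 0,"ry": 0,"rz": 0},
    {"dx": 0,"dy": -30,"dz": 50,"rx": 0,"ry": 0,"rz": 0},
    {"dx": 0,"dy": -30,"dz": 50,"rx": 0,"ry": 0,"rz": 0},
    {"dx": 0,"dy": -30,"dz": 50,"rx": 0,"ry": 0,"rz": 0},
  ],
)

```text
clock: 9.6
tcp_pos: [0.4834, 0.1828, 0.3539]
orientation: [2.341, 1.917, -0.207]
contact_force: [0.5, 0.4, 0.0]
grip_width: 0.0552
gripper_force: 0.0
```

Emit:
send_rows(
  deltas=[
    {"dx": 0,"dy": 0,"dz": 0,"rx": 0,"ry": 0,"rz": 0},
    {"dx": 0,"dy": 0,"dz": 0,"rx": 0,"ry": 0,"rz": 0},
    {"dx": 0,"dy": 0,"dz": 0,"rx": 0,"ry": 0,"rz": 0},
    {"dx": 0,"dy": 0,"dz": 0,"rx": 0,"ry": 0,"rz": 0},
    {"dx": 0,"dy": 0,"dz": 0,"rx": 0,"ry": 0,"rz": 0},
  ],
)

```text
clock: 10.02
tcp_pos: [0.4839, 0.1825, 0.3544]
orientation: [2.34, 1.916, -0.207]
contact_force: [-0.4, 0.1, -0.8]
grip_width: 0.0548
gripper_force: 0.0
```

```bash
cat > fin.py <<'E'
from h import *
t=r.grab_frame("top"); f=r.grab_frame("scene")
cv2.imwrite("pics/fin.png",np.vstack([cv2.resize(f["frame"][140:350,260:580],(560,368)),cv2.resize(t["frame"][150:250,130:400],(560,207))]))
for n,f,b in (("top",t,(130,258,175,225)),("scene",f,(440,560,180,320))):
    g=np.array([(u,v) for v in range(b[2],b[3]) for u in range(b[0],b[1]) if f["z_map"][v,u]>0]); P=depth(f,g)
    u=np.array([.201*.985,.98*.985,-.1736]); c=np.array([.506,.2925,.16]); z=np.cross(np.cross(u,[0,0,1]),u); z/=np.linalg.norm(z); y=np.cross(z,u)
    L=np.c_[(P-c)@u,(P-c)@y,(P-c)@z]; m=(L[:,2]>.03)&(L[:,2]<.065)&(abs(L[:,1])<.02)&(abs(L[:,0])<.2); q=L[m]; print(n,len(q),np.percentile(q,[2,50,98],axis=0).round(4).tolist() if len(q) else "")
o=r.get_obs(); print(o["clock"],o["tcp_pos"],o["contact_force"])
E
python3 fin.py
```

```text
top 0 
scene 230 [[0.0879, -0.0069, 0.0305], [0.1116, -0.0031, 0.048], [0.1362, 0.0085, 0.0534]]
10.1167 [0.48399582 0.18245164 0.35465486] [0.40256856 1.16398365 1.50005371]
```

View pics/fin.png

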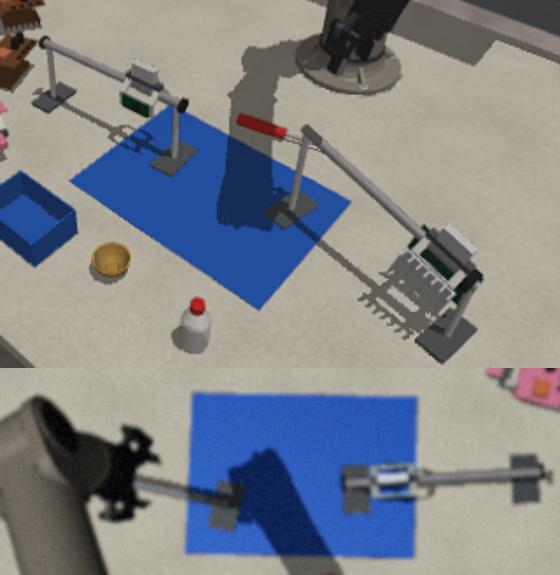

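The carrier is upright against the stop in the scene crop at (445,265), with its grip bar centred at rail x of about 0.112. The small carrier is still hanging at (143,80). I wait briefly for it to settle, then hand in.

Emit:
send_rows(
  deltas=[
    {"dx": 0,"dy": 0,"dz": 0,"rx": 0,"ry": 0,"rz": 0},
    {"dx": 0,"dy": 0,"dz": 0,"rx": 0,"ry": 0,"rz": 0},
    {"dx": 0,"dy": 0,"dz": 0,"rx": 0,"ry": 0,"rz": 0},
    {"dx": 0,"dy": 0,"dz": 0,"rx": 0,"ry": 0,"rz": 0},
    {"dx": 0,"dy": 0,"dz": 0,"rx": 0,"ry": 0,"rz": 0},
  ],
)

```text
clock: 10.53
tcp_pos: [0.484, 0.1824, 0.3548]
orientation: [2.341, 1.916, -0.205]
contact_force: [0.5, 0.5, 0.6]
grip_width: 0.0552
gripper_force: 0.0
```

Emit:
send_rows(
  deltas=[
    {"dx": 0,"dy": 0,"dz": 0,"rx": 0,"ry": 0,"rz": 0},
    {"dx": 0,"dy": 0,"dz": 0,"rx": 0,"ry": 0,"rz": 0},
    {"dx": 0,"dy": 0,"dz": 0,"rx": 0,"ry": 0,"rz": 0},
    {"dx": 0,"dy": 0,"dz": 0,"rx": 0,"ry": 0,"rz": 0},
    {"dx": 0,"dy": 0,"dz": 0,"rx": 0,"ry": 0,"rz": 0},
  ],
)

```text
clock: 10.95
tcp_pos: [0.484, 0.1824, 0.3548]
orientation: [2.341, 1.916, -0.205]
contact_force: [-0.2, 0.2, 0.1]
grip_width: 0.0554
gripper_force: 0.0
```

```bash
python3 fin.py; python3 -c "
from bench import r
print(r.hand_in())"
```

```text
top 0 
scene 234 [[0.0876, -0.0067, 0.0304], [0.1121, -0.0032, 0.0479], [0.1362, 0.0084, 0.053]]
11.05 [0.4840059  0.18241225 0.35482254] [-0.67342784  0.06497909  0.32530911]
the job is handed in; nothing more can be done
None
```

The module carrier slid down the rail by itself and rests upright against the rubber stop (measured at rail x ≈ 0.112 m), the small carrier still hangs on the parking bar, and the job was handed in at about 11 s; no verdict came back.

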